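# Stand the toppled bookend up and close the book row

### The arm

A 6-joint arm with a two-finger parallel gripper is mounted at the origin on the work surface. World frame = base frame: x ahead of the robot, y to its left, z up, the work surface at z = 0. Lengths are in m, angles in rad, forces in N, time in s.
With the tool pointing down it reaches from about 0.25 to 0.775 m from the base axis. Payload 4 kg.
Tool frame: the origin (TCP) lies midway between the tips of the shut fingers; the grasp point (between the pads) lies 19 mm behind it; z points along the fingers, y is the line along which they close (so a half turn about z gives the same grasp; the last joint's range is limited). The gripper opens to 94 mm and grips with 3 to 60 N. Pads are 16 mm wide; open, the fingers measure 119 mm over their backs; the gripper's body (75 mm by 177 mm) begins 78 mm behind the grasp point.
Start: joints at [1.209, 0.087, 1.371, -0, 1.684, -0.103], TCP at [0.141, 0.532, 0.206] pointing down, gripper open.
Joint ranges: [-3.1, 3.1], [-0.76, 2.03], [0.27, 2.55], [-1.08, 4.22], [0.17, 2.65], [-2.57, 2.57]. Speed limits (rad/s): [2.79, 2.79, 3.14, 3.14, 3.14, 3.14].

### API

Orientations are given as [roll, pitch, yaw] about the fixed x, y, z axes, in that order (R = Rz(yaw) Ry(pitch) Rx(roll)).
In Python, from bench import robot gives the robot as it stands. The module is installed in compiled form; this text tells all that it offers.
- The arm moves only by the tool arm_command, never from a script. Its argument "targets" is a list of rows, each a list of 4 numbers: the shift along the world's x, y, z as a fraction of full scale, then the turn about the world's z as a fraction of full scale. A call has 1 to 8 rows; each row is the pose to reach, as a shift and turn from the pose commanded when the call began; what a row does not reach only later rows make up. Full scale, the value 1, is 0.5 m for a shift and 120 degrees for a turn. A row lasts 1/12 s, in which the tool goes at most 41.7 mm and 7.16 degrees, less where a joint would pass 70% of its speed; a pose out of reach is approached as far as the arm can. A call with a number of a shift or a turn outside -1 to 1 is refused whole. A call with a gripper value outside its range is refused whole. "claw" is the closure, from 0 (fully open) to 1 (shut), set as the call begins (left out, the last holds). The fingers move at their own pace and stop on an object; the grip force is fixed at half the most. Time passes only in rows, so rows that repeat a pose let the fingers close. It gives the time, the measured TCP pose, the force, the opening and the grip force at its end, in the units of the state.
- robot.get_obs(): the state, without advancing time (a new reading comes with each control period).
- robot.snapshot(name): name is "scene" or "top" or "wrist"; returns the picture (384x512x3 uint8, red, green, blue); there is no depth.
- robot.camera_info(name): a dict with "vfov" (degrees; the focal length in pixels is half the picture's height over the tangent of half this angle, whatever the lens; pixels are square), "cx", "cy" (the principal point, pixels), "extrinsics" (4x4, takes a point from camera to world coordinates); the wrist camera has in their place "T_tool_cam" (4x4, takes a point from camera to tool coordinates, whose origin is the TCP and whose axes are the flange's). Camera axes: x right, y up, looking along -z (the intrinsics and any distortion apply to the point x, -y, -z); pixel columns grow to the right and rows downward; lengths in m; the calibration is good to about 2 mm. A picture is of the moment at which its call begins: read the wrist's pose just before it. camera_info takes no time and is no camera call.
- robot.close_job(): hands the job in; it is judged then, once.
The state is a dict: "time": time; "joint_positions": joint angles; "qvel": joint speeds; "joint_torque": joint torques, N m; "tool_pos": TCP position; "ee_rot": TCP orientation; "wrist_force": force on the tool from outside, world axes, zero at the start; "wrist_torque": the same for the moment, N m; "width": finger opening in m; "finger_force": force on a finger pad.
Only numpy, scipy, OpenCV 4.12 (cv2) and the standard library are available. Lean on these libraries where they do the work, as an engineer would, in place of code of your own. Each camera call takes 0.05 s, during which the arm holds its last target. There are 200 camera calls.

### The job

The bookend has toppled onto its face and the last two books have slumped. Using your fingertips only to push, tip the bookend back onto its base, then push it along until the slumped books stand upright again and the whole row is closed up tight and straight between it and the wooden cubby. Do not pick up the bookend or any book, do not knock a book over, and leave the other things where they are.

Things in the scene. Friction and masses are not known exactly. Their poses are not given: they have to be found in the camera images.
- cubby: Light wooden storage cube, 200 deep (x), 160 wide (y), 240 mm high, open to the robot side; fixed, it closes the left end of the book row. Origin: centre of its underside. The row runs along x = 0 of its frame, from its right face (y = -80 mm) in its -y direction. With all five books upright and tight the row ends at y = -238 mm in this frame.
- bookend: L-shaped bookend, 0.4 to 0.65 kg: dark slate base, 90 wide (x), 95 long, 16 mm thick; oak upright 90 wide, 12 thick, top 136 mm above the base's underside. Origin: middle of the heel edge, where the upright's book-side face meets the underside. Axes when standing: z up, +y to the books (upright y -12 to 0, base y -95 to 0). At the start it lies toppled on its book-side face: see point bookend_edge.
- bookend_edge (a point): Middle of the base's free end, 95 mm from the heel, at mid-thickness; axes as the bookend. At the start the base stands on edge, this point on top (95 mm up), underside away from the books; the upright lies flat (12 mm high), reaching 136 mm from the heel towards the books (the body's z axis points there). Rocked back about 30 degrees about the heel, it falls onto its base by itself.
- book_a: Hardback book in the row, spine to the robot side. Origin: centre of its underside; x through its depth (spine at -x), y its thickness (+y to the cubby), z up. 34 thick, 150 deep, 215 mm high, upright, next to the cubby.
- book_b: Hardback book in the row, spine to the robot side. Origin: centre of its underside; x through its depth (spine at -x), y its thickness (+y to the cubby), z up. 28 thick, 140 deep, 190 mm high, upright, second.
- book_c: Hardback book in the row, spine to the robot side. Origin: centre of its underside; x through its depth (spine at -x), y its thickness (+y to the cubby), z up. 38 thick, 150 deep, 210 mm high, upright, third.
- book_d: Hardback book in the row, spine to the robot side. Origin: centre of its underside; x through its depth (spine at -x), y its thickness (+y to the cubby), z up. 32 thick, 145 deep, 200 mm high, about 0.5 kg. Slumped: at the start it leans about 17 degrees, its top against book_c and its foot slid out to the right.
- book_e: Hardback book in the row, spine to the robot side. Origin: centre of its underside; x through its depth (spine at -x), y its thickness (+y to the cubby), z up. 26 thick, 135 deep, 190 mm high, 0.4 kg. Slumped against book_d, leaning alike; its foot is the row's right end, about 300 mm from the cubby's origin. Pushing its foot to the cubby stands both up (some 10 N with the bookend).
- planter: Bystander: brass pot, 100 mm across, with a small plant, 140 mm high. Origin under its centre.
- frame: Bystander: small dark wooden picture frame on a strut, 130 wide, 170 mm high. Origin under the front frame.
- candle: Bystander: glass candle jar with a wooden lid, 72 mm across, 85 mm high. Origin under its centre.
- case: Bystander: brown spectacle case, 55 x 155 x 36 mm. Origin under its centre.
- bird: Bystander: white ceramic bird, 60 mm across, 90 mm high. Origin under its centre.
- keepsake: Bystander: oak box, 89 x 119 x 60 mm. Origin under its centre.
Not all that is in view belongs to the job. What is shaped like the book_c but blue, orange or pink is not meant.

How it is judged:
By the outcome, as a careful person would: the job done as asked, in the order asked, and still so for the second after the job is handed in, with the robot touching nothing.
It also fails if it takes over 58 s, if anything falls off the work surface, if the arm or the gripper's body presses on something with over 40 N, if the wrist force passes 120 N, or if a joint passes its speed limit or range.

## Working session

There is one attempt and no reset: what is moved stays moved. The work goes in short steps, Python scripts to look and compute and a tool call to move; the robot and the scene stay as the last step left them, time stands still between calls to the robot, and variables do not carry over. Pictures are saved under pics/ and viewed, at most 12 in all, crops included, and the job is handed in when it is done.

Besides the shell and the picture viewer there is one more tool, called after "Emit:" as name(argument=value, ...), one argument or row to a line, values as JSON. arm_command: Moves the arm, as the interface text tells. Shift numbers are shares of 0.5 m and turn numbers shares of 120 degrees, none past 1 either way. Its arguments: {"type":"object","properties":{"targets":{"type":"array"},"claw":{"type":"number"}},"required":["targets"]}

```bash
mkdir -p pics; cat > h.py <<'E'
import numpy as np,cv2
from bench import robot
def snap(n,f):
    im=robot.snapshot(n); cv2.imwrite('pics/'+f,im[:,:,::-1]); return im
def ray(n,u,v):
    c=robot.camera_info(n); f=192/np.tan(np.radians(c['vfov']/2)); E=np.array(c['extrinsics'])
    k=c.get('distortion')
    d=np.array([(u-c['cx'])/f,-(v-c['cy'])/f,-1.]); return E[:3,3],E[:3,:3]@d
def onz(n,u,v,z):
    o,d=ray(n,u,v); return o+d*(z-o[2])/d[2]
def two(n1,a,n2,b):
    o1,d1=ray(n1,*a);o2,d2=ray(n2,*b)
    s=np.linalg.lstsq(np.c_[d1,-d2],o2-o1,rcond=None)[0]
    p,q=o1+s[0]*d1,o2+s[1]*d2; return (p+q)/2,np.linalg.norm(p-q)
E
python3 - <<'E'
from h import *
snap('scene','s0.png');snap('top','t0.png')
for n in('scene','top','wrist'):print(robot.camera_info(n))
print(robot.get_obs())
E
```

```text
{'vfov': 55.09637181800309, 'cx': 254.9419723858433, 'cy': 187.48425690670075, 'extrinsics': array([[ 0.09378937, -0.79174231,  0.60361218,  1.09478043],
       [ 0.99552718,  0.06765944, -0.06593809,  0.0872558 ],
       [ 0.01136591,  0.60709663,  0.79454673,  0.88954422],
       [ 0.        ,  0.        ,  0.        ,  1.        ]])}
{'vfov': 54.92066103874574, 'cx': 258.7357568333866, 'cy': 192.67173638056795, 'extrinsics': array([[ 0.02341622,  0.99577534, -0.08878709,  0.39470351],
       [-0.99931985,  0.02584491,  0.02630369,  0.14532491],
       [ 0.02848727,  0.08811077,  0.99570325,  1.05862371],
       [ 0.        ,  0.        ,  0.        ,  1.        ]])}
{'vfov': 68.52252998816307, 'cx': 256.07516915969643, 'cy': 193.12288609857612, 'T_tool_cam': array([[ 7.69445035e-04,  9.64121411e-01,  2.65460568e-01,
         7.83021356e-02],
       [ 9.99999681e-01, -6.84367260e-04, -4.12986614e-04,
        -1.94804030e-05],
       [-2.16496715e-04,  2.65460801e-01, -9.64121629e-01,
        -1.79257195e-01],
       [ 0.00000000e+00,  0.00000000e+00,  0.00000000e+00,
         1.00000000e+00]])}
{'time': 0.1, 'joint_positions': array([ 1.20891969e+00,  8.78430846e-02,  1.37210319e+00, -3.88843964e-05,
        1.68359861e+00, -1.03090258e-01]), 'qvel': array([ 8.31514869e-04, -2.66981962e-03, -6.41457663e-03, -1.75741123e-05,
        1.21024204e-03, -6.39397842e-04]), 'joint_torque': array([ 1.74764864e-03, -3.41251624e+01, -3.03303874e+01,  7.20498478e-02,
        3.04632972e-02, -1.13726826e-04]), 'tool_pos': array([0.14058358, 0.53121216, 0.20444197]), 'ee_rot': array([-3.13964681e+00, -1.62458695e-04,  2.88280178e+00]), 'wrist_force': array([ 0.31027895,  0.76743466, -0.1877016 ]), 'wrist_torque': array([ 0.03592717, -0.00288147,  0.06371378]), 'finger_force': 0.0, 'width': 0.09377312137715703}
```

View pics/s0.png

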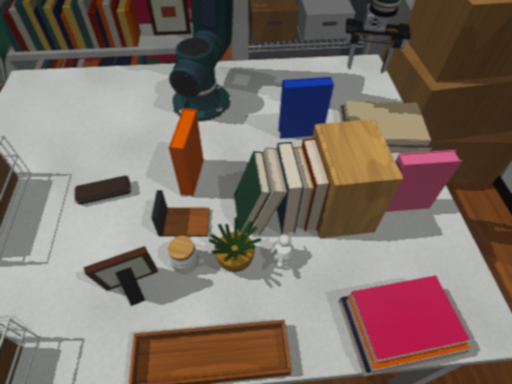

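View pics/t0.png

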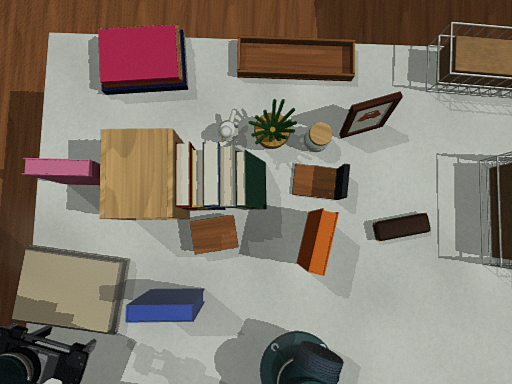

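The scene view (from the far side) shows the toppled bookend at about (180,215): slate on edge at (159,213), oak flat at (188,221). In the top view the slate is at (343,181) and the oak at (315,181). The row runs from the cubby (140,173) to the green book_e (250,180).

Things that could be taken for the bookend, in the top view:
- keepsake oak box (214,234)
- frame (370,115)
- spectacle case (402,227)
- orange book (318,240), a decoy

My choice is the oak and slate L at (320,181). Next is one close crop to check it.

```bash
python3 - <<'E'
from h import *
im=cv2.imread('pics/t0.png'); c=im[90:285,160:365]; cv2.imwrite('pics/t0c.png',cv2.resize(c,None,fx=3,fy=3,interpolation=cv2.INTER_CUBIC))
def rep(mask,nm):
    n,l,s,ce=cv2.connectedComponentsWithStats(mask.astype(np.uint8))
    for i in range(1,n):
        if s[i,4]>60: 
            q=np.argwhere(l==i)[:,::-1].astype(np.float32); print(nm,s[i],ce[i].round(1),cv2.boxPoints(cv2.minAreaRect(q)).round(1).tolist())
g=im.max(2); m=np.zeros_like(g,bool); m[150:215,325:360]=1
rep((g<60)&m,'slate')
hsv=cv2.cvtColor(im,cv2.COLOR_BGR2HSV)
m2=np.zeros_like(m);m2[155:205,285:340]=1
rep((hsv[...,1]>70)&(g>50)&m2,'oak')
m3=np.zeros_like(m);m3[110:230,95:182]=1
rep((hsv[...,1]>60)&(g>90)&m3,'cubby')
# quick points
for nm,u,v,z in [('slate top near',336,198,.095),('slate top near R',348,198,.095),('slate far L',338,165,.095),('slate far R',348,165,.095),('oak tipA',292,194,.012),('oak tipB',294,165,.012),('cubby TR',176,129,.24),('cubby BR',177,218,.24),('cubTL',101,129,.24),('cubBL',101,219,.24),('orange',337,211,.21),('orangeb',302,270,.0),('candle',320,134,.085),('planter',272,130,.07)]:
    print(nm,onz('top',u,v,z).round(4))
E
```

```text
slate [333 164  17  36 439] [341.3 181.9] [[332.8999938964844, 198.89999389648438], [336.5, 163.0], [349.5, 164.1999969482422], [345.8999938964844, 200.1999969482422]]
oak [ 292  164   45   35 1280] [314.  180.9] [[291.79998779296875, 194.1999969482422], [295.20001220703125, 163.10000610351562], [336.3999938964844, 167.6999969482422], [332.8999938964844, 198.8000030517578]]
cubby [  99  128   81   92 6667] [136.5 173.8] [[99.0, 219.0], [99.0, 128.0], [179.0, 128.0], [179.0, 219.0]]
slate top near [ 0.4718 -0.0838  0.095 ]
slate top near R [ 0.4726 -0.1156  0.095 ]
slate far L [ 0.5598 -0.0887  0.095 ]
slate far R [ 0.5605 -0.1155  0.095 ]
oak tipA [0.4867 0.0227 0.012 ]
oak tipB [0.5704 0.0183 0.012 ]
cubby TR [0.6064 0.3128 0.24  ]
cubby BR [0.4072 0.3021 0.24  ]
cubTL [0.6012 0.4792 0.24  ]
cubBL [0.401 0.467 0.24 ]
orange [ 0.4326 -0.059   0.21  ]
orangeb [ 0.2723 -0.0104  0.    ]
candle [ 0.6446 -0.0419  0.085 ]
planter [0.6556 0.087  0.07  ]
```

View pics/t0c.png

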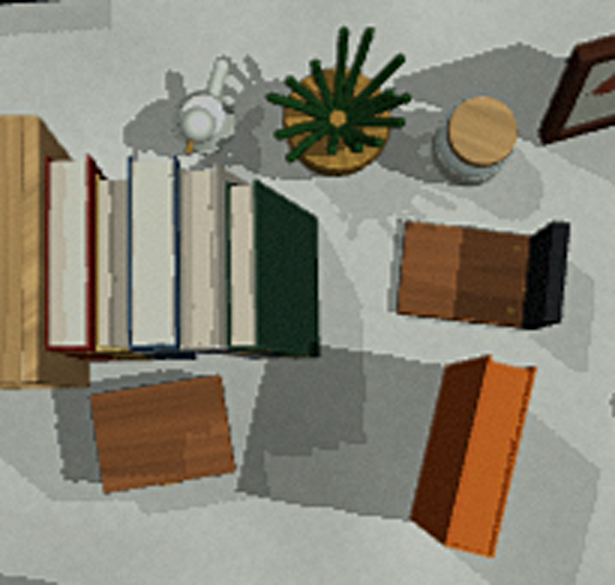

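The crop confirms it. The slate edge spans about (340–349, 164–199) full px with its underside facing right (-y). The oak lies flat with its tip at x≈293, pointing at the books. The measured sizes fit: 92 mm wide and 136 mm from heel to tip. I'll raise the arm and move across, then get the row's yaw.

```bash
python3 - <<'E'
from h import *
def ln(nm,a,b,z):
    p,q=onz('top',*a,z),onz('top',*b,z);d=q-p;print(nm,p.round(4),q.round(4),'len',np.linalg.norm(d).round(4),'yaw of x',np.degrees(np.arctan2(d[1],d[0])).round(2))
C=lambda x,y:(160+x/3,90+y/3)
ln('c right',C(178,353),C(178,155),.21)
ln('a left',C(46,347),C(46,158),.215)
ln('cubby',C(42,387),C(40,117),.24)
ln('slate R',C(560,326),C(568,223),.095)
ln('slate L',C(533,328),C(550,224),.095)
ln('oak tip',C(397,313),C(405,221),.012)
ln('e foot',C(319,354),C(317,217),.0)
ln('orange',C(413,520),C(445,365),.21)
ln('orangeR',C(495,555),C(536,368),.21)
ln('case',(376,240),(374,227),.036); ln('caseR',(430,232),(428,213),.036)
ln('frame',(342,137),(402,95),.0)
ln('leaf',C(290,160),C(408,95),.12)
E
```

```text
c right [0.4335 0.2124 0.21  ] [0.5872 0.2174 0.21  ] len 0.1537 yaw of x 1.88
a left [0.4354 0.3118 0.215 ] [0.5807 0.3181 0.215 ] len 0.1454 yaw of x 2.48
cubby [0.4048 0.3085 0.24  ] [0.6062 0.3188 0.24  ] len 0.2016 yaw of x 2.92
slate R [ 0.4708 -0.1121  0.095 ] [ 0.5624 -0.119   0.095 ] len 0.0919 yaw of x -4.32
slate L [ 0.4684 -0.0883  0.095 ] [ 0.5611 -0.103   0.095 ] len 0.0938 yaw of x -9.03
oak tip [0.4858 0.0218 0.012 ] [0.5744 0.0154 0.012 ] len 0.0888 yaw of x -4.08
e foot [0.4455 0.0945 0.    ] [0.5779 0.0993 0.    ] len 0.1325 yaw of x 2.08
orange [0.3113 0.0305 0.21  ] [0.4294 0.0075 0.21  ] len 0.1203 yaw of x -11.03
orangeR [ 0.2864 -0.0322  0.21  ] [ 0.4288 -0.0628  0.21  ] len 0.1457 yaw of x -12.16
case [ 0.3626 -0.21    0.036 ] [ 0.3984 -0.2046  0.036 ] len 0.0362 yaw of x 8.65
caseR [ 0.3881 -0.3622  0.036 ] [ 0.441  -0.3575  0.036 ] len 0.0531 yaw of x 5.11
frame [ 0.6595 -0.1233  0.    ] [ 0.7924 -0.3028  0.    ] len 0.2234 yaw of x -53.5
leaf [0.6061 0.1289 0.12  ] [0.6664 0.0279 0.12  ] len 0.1177 yaw of x -59.15
```

Emit:
arm_command(
  targets=[
    [0,0,0.08,-0.05],
    [0,0,0.16,-0.1],
    [0,0,0.24,-0.16],
    [0,0,0.32,-0.22],
    [0,0,0.4,-0.28],
    [0.06,-0.06,0.4,-0.34],
    [0.12,-0.13,0.4,-0.4],
    [0.18,-0.2,0.4,-0.46],
  ],
  claw=1,
)

```text
time: 0.77
tool_pos: [0.2252, 0.4387, 0.4058]
ee_rot: [3.141, -0.0, 1.919]
wrist_force: [1.4, -0.2, -0.4]
width: 0.0442
finger_force: 0.0
```

Emit:
arm_command(
  targets=[
    [0.07,-0.05,0,-0.06],
    [0.14,-0.1,0,-0.12],
    [0.22,-0.17,0,-0.18],
    [0.28,-0.24,0,-0.24],
    [0.34,-0.31,0,-0.3],
    [0.4,-0.38,0,-0.36],
    [0.46,-0.45,0,-0.42],
    [0.5,-0.52,0,-0.48],
  ],
)

```text
time: 1.43
tool_pos: [0.4586, 0.2021, 0.4046]
ee_rot: [-3.141, 0.001, 0.917]
wrist_force: [0.1, 0.2, -0.0]
width: 0.0006
finger_force: 0.0
```

Emit:
arm_command(
  targets=[
    [0.03,-0.06,0,-0.06],
    [0.07,-0.13,0,-0.12],
    [0.08,-0.2,0,-0.18],
    [0.08,-0.27,0,-0.24],
    [0.08,-0.34,0,-0.3],
    [0.08,-0.4,0,-0.36],
    [0.08,-0.46,0,-0.42],
    [0.08,-0.46,0,-0.42],
  ],
)

```text
time: 2.1
tool_pos: [0.4973, -0.0308, 0.4044]
ee_rot: [3.14, 0.002, 0.033]
wrist_force: [0.2, 0.7, 0.5]
width: 0.0001
finger_force: 0.0
```

Emit:
arm_command(
  targets=[
    [0.02,-0.03,0,0],
    [0.04,-0.06,0,0],
    [0.04,-0.06,-0.08,0],
    [0.04,-0.06,-0.16,0],
    [0.04,-0.06,-0.24,0],
    [0.04,-0.06,-0.32,0],
    [0.04,-0.06,-0.38,0],
    [0.04,-0.06,-0.38,0],
  ],
)

```text
time: 2.77
tool_pos: [0.5126, -0.0545, 0.2061]
ee_rot: [-3.137, 0.017, 0.045]
wrist_force: [-0.8, -0.0, -0.1]
width: 0.0004
finger_force: 0.0
```

```bash
python3 - <<'E'
from h import *
snap('scene','s1.png');o=robot.get_obs();print(o['tool_pos'],o['ee_rot'],o['wrist_force'])
E
```

```text
[ 0.51478199 -0.05501775  0.21087064] [-3.13876221  0.00983821  0.04513901] [ 0.57038321 -0.23368884 -0.16909561]
```

View pics/s1.png

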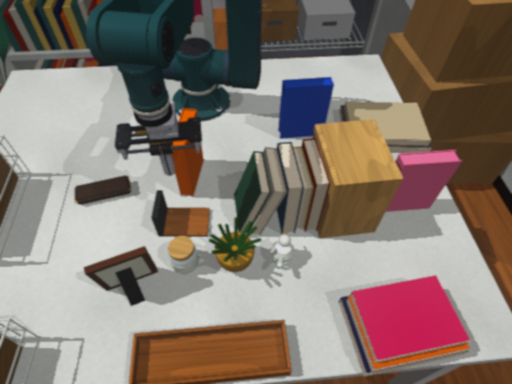

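The scene view shows the gripper with its long side along y and its tips at about (170,172), above the flat oak and clear of the slate at (159,213). Next I descend.

Emit:
arm_command(
  targets=[
    [0,0,-0.06,0],
    [0,0,-0.12,0],
    [0,0,-0.18,0],
    [0,0,-0.24,0],
    [0,0,-0.25,0],
    [0,0,-0.25,0],
    [0,0,-0.25,0],
  ],
)

```text
time: 3.4
tool_pos: [0.5196, -0.0565, 0.0937]
ee_rot: [3.14, -0.005, 0.044]
wrist_force: [0.1, 0.3, 0.4]
width: 0.0002
finger_force: 0.0
```

Emit:
arm_command(
  targets=[
    [0,0,-0.02,0],
    [0,-0.02,-0.02,0],
    [0,-0.04,-0.02,0],
    [0,-0.05,-0.02,0],
    [0,-0.06,-0.02,0],
    [0,-0.07,-0.02,0],
    [0,-0.08,-0.02,0],
    [0,-0.08,-0.02,0],
  ],
)

```text
time: 4.07
tool_pos: [0.5175, -0.0972, 0.0807]
ee_rot: [3.141, -0.0, 0.043]
wrist_force: [0.2, 0.9, 0.4]
width: 0.0004
finger_force: 0.5
```

Emit:
arm_command(
  targets=[
    [0,-0.02,0.005,0],
    [0,-0.04,0.005,0],
    [0,-0.06,0.005,0],
    [0,-0.085,0.005,0],
    [0,-0.11,0.005,0],
    [0,-0.13,0.005,0],
    [0,-0.13,0.005,0],
  ],
)

```text
time: 4.65
tool_pos: [0.5173, -0.1638, 0.0829]
ee_rot: [3.14, 0.0, 0.041]
wrist_force: [0.5, 0.6, -0.6]
width: 0.0003
finger_force: 0.0
```

```bash
python3 - <<'E'
from h import *
snap('scene','s2.png');o=robot.get_obs();print(o['tool_pos'],o['ee_rot'],o['wrist_force'])
E
```

```text
[ 0.51733298 -0.16258645  0.08285608] [3.14158709e+00 1.92317082e-04 4.15731116e-02] [-0.36267716  0.53609589 -0.61672737]
```

View pics/s2.png

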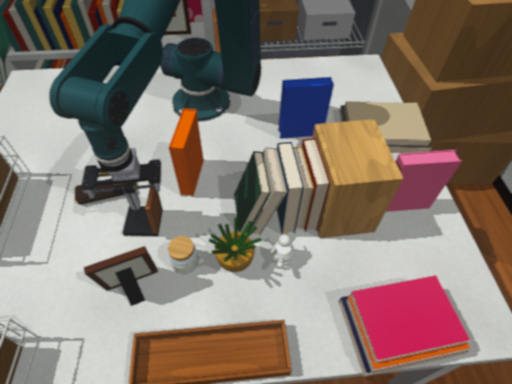

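The scene view shows the bookend standing on its base: oak upright at (154,212), slate base at (138,220), fingers over the base. I'll lift and withdraw behind the base end.

Emit:
arm_command(
  targets=[
    [0,0,0.06,0],
    [0,0,0.12,0],
    [0,-0.06,0.18,0],
    [0,-0.12,0.2,0],
    [0,-0.18,0.2,0],
    [0,-0.22,0.2,0],
    [0,-0.22,0.2,0],
    [0,-0.22,0.2,0],
  ],
  claw=0.5,
)

```text
time: 5.37
tool_pos: [0.5172, -0.2714, 0.1825]
ee_rot: [-3.14, 0.001, 0.042]
wrist_force: [0.0, 0.5, -0.5]
width: 0.0464
finger_force: 0.0
```

```bash
python3 - <<'E'
from h import *
snap('top','t3.png');o=robot.get_obs();print(o['tool_pos'],o['ee_rot'],o['wrist_force'],o['width'])
im=cv2.imread('pics/t3.png'); c=im[130:230,200:450]; cv2.imwrite('pics/t3c.png',cv2.resize(c,None,fx=3,fy=3,interpolation=cv2.INTER_CUBIC))
E
```

```text
[ 0.51731588 -0.27052652  0.1825735 ] [-3.14018308e+00  5.63123043e-04  4.36700334e-02] [ 0.28848972 -0.22810681 -0.67981523] 0.046862267323818554
```

View pics/t3c.png

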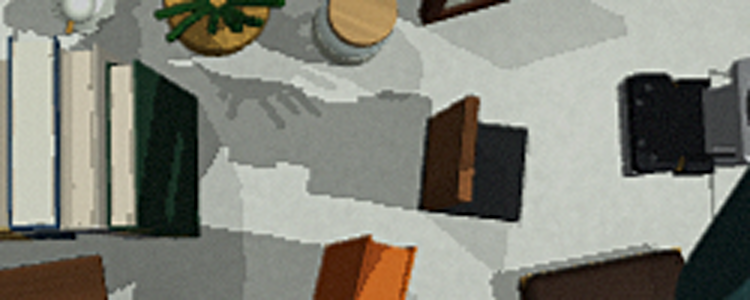

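```bash
python3 - <<'E'
from h import *
C=lambda x,y:(200+x/3,130+y/3)
for n,p,z in [('endfar',(526,128),.016),('endnear',(519,220),.016),('heelnear',(420,211),0),('topfarL',(476,96),.136),('topnearL',(459,200),.136),('topfarR',(480,98),.136),('topnearR',(472,202),.136),('efootn',(198,235),0),('efootf',(198,95),0)]:
    print(n,onz('top',*C(*p),z).round(4))
print(onz('top',437,155,0),onz('top',437,265,0))
E
```

```text
endfar [ 0.5541 -0.216   0.016 ]
endnear [ 0.4656 -0.2089  0.016 ]
heelnear [ 0.473  -0.1181  0.    ]
topfarL [ 0.562  -0.1317  0.136 ]
topnearL [ 0.473  -0.1172  0.136 ]
topfarR [ 0.5603 -0.1351  0.136 ]
topnearR [ 0.4716 -0.1283  0.136 ]
efootn [ 0.4446  0.0955 -0.    ]
efootf [0.5799 0.0984 0.    ]
[ 0.61407321 -0.40505354  0.        ] [ 0.29420431 -0.39875609  0.        ]
```

The top crop shows the bookend standing, yawed about -4.6°. Its base end is at crop (519–526, 128–220), mid (0.510, -0.2125). I'll push first off-centre (+x) to turn it about +7°.

Emit:
arm_command(
  targets=[
    [0.02,0,-0.06,0],
    [0.035,0,-0.12,0],
    [0.035,0,-0.18,0],
    [0.035,0,-0.24,0],
    [0.035,0,-0.3,0],
    [0.035,0,-0.32,0],
    [0.035,0,-0.32,0],
    [0.035,0,-0.32,0],
  ],
)

```text
time: 6.08
tool_pos: [0.5353, -0.2704, 0.0236]
ee_rot: [-3.141, -0.0, 0.045]
wrist_force: [-0.0, -0.8, 0.3]
width: 0.047
finger_force: 0.0
```

Emit:
arm_command(
  targets=[
    [0,0,-0.015,0],
    [0,0.01,-0.031,0],
    [0,0.02,-0.031,0],
    [0,0.03,-0.031,0],
    [0,0.04,-0.031,0],
    [0,0.05,-0.031,0],
    [0,0.06,-0.031,0],
    [0,0.066,-0.031,0],
  ],
)

```text
time: 6.75
tool_pos: [0.5359, -0.2385, 0.0086]
ee_rot: [3.139, -0.002, 0.044]
wrist_force: [1.0, -3.5, 1.7]
width: 0.0468
finger_force: 1.7
```

```bash
cat >> h.py <<'E'
def bookend(im):
    """yaw and mid of the base end from the slate mask (top view, z=.016)"""
    g=im.max(2).astype(int); m=np.zeros(g.shape,np.uint8); m[155:225,250:378]=(g<62)[155:225,250:378]
    n,l,s,c=cv2.connectedComponentsWithStats(m)
    for i in range(1,n):
        if s[i,4]>150:
            b=cv2.boxPoints(cv2.minAreaRect(np.argwhere(l==i)[:,::-1].astype(np.float32)))
            print(s[i],[onz('top',*p,.016)[:2].round(4).tolist() for p in b])
E
python3 - <<'E'
from h import *
im=snap('top','t4.png');o=robot.get_obs();print(o['tool_pos'],o['wrist_force'],o['width'])
bookend(cv2.imread('pics/t3.png'));bookend(im)
c=im[130:230,200:450,::-1]; cv2.imwrite('pics/t4c.png',cv2.resize(c,None,fx=3,fy=3,interpolation=cv2.INTER_CUBIC))
E
```

```text
[ 0.53588365 -0.23800672  0.00858327] [ 0.52236412 -2.3920029   2.26163235] 0.04725085991581811
[250 155  17  55 821] [[0.5951, 0.1453], [0.5964, 0.0995], [0.4419, 0.0962], [0.4408, 0.1413]]
[339 163  37  41 963] [[0.4727, -0.1109], [0.5829, -0.1219], [0.5755, -0.2191], [0.4652, -0.2072]]
[250 155  17  54 818] [[0.5951, 0.1453], [0.5964, 0.0995], [0.4447, 0.0962], [0.4436, 0.1414]]
[ 338  161   40   42 1144] [[0.5849, -0.1079], [0.5881, -0.221], [0.4697, -0.2204], [0.4669, -0.1084]]
```

View pics/t4c.png

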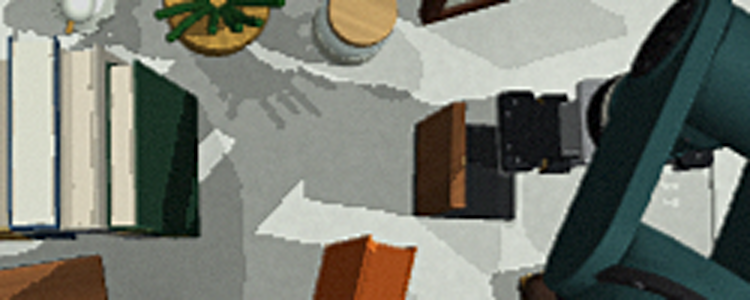

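The crop shows the base end pushed and the upright's top edge vertical in the image at (465,103–208), so yaw is about +1.5–2°, near the row's. I'll back off slightly, recentre and push.

Emit:
arm_command(
  targets=[
    [0,-0.02,0,0],
    [-0.02,-0.02,0,0],
    [-0.04,-0.02,0,0],
    [-0.042,-0.02,0,0],
    [-0.042,0,0,0],
    [-0.042,0.015,0,0],
    [-0.042,0.03,0,0],
    [-0.042,0.05,0,0],
  ],
)

```text
time: 7.47
tool_pos: [0.5144, -0.2132, 0.008]
ee_rot: [3.14, -0.001, 0.044]
wrist_force: [-0.6, -3.4, 1.1]
width: 0.047
finger_force: 1.2
```

Emit:
arm_command(
  targets=[
    [0,0.02,0,0],
    [0,0.04,0,0],
    [0,0.06,0,0],
    [0,0.08,0,0],
    [0,0.1,0,0],
    [0,0.12,0,0],
    [0,0.14,0,0],
    [0,0.15,0,0],
  ],
)

```text
time: 8.13
tool_pos: [0.514, -0.1369, 0.0078]
ee_rot: [3.142, -0.0, 0.045]
wrist_force: [0.0, -3.5, 3.3]
width: 0.0469
finger_force: 2.6
```

```bash
python3 - <<'E'
from h import *
im=snap('top','t5.png');o=robot.get_obs();print(o['tool_pos'],o['wrist_force'],o['width'])
c=im[110:230,190:440,::-1]; cv2.imwrite('pics/t5c.png',cv2.resize(c,None,fx=3,fy=3,interpolation=cv2.INTER_CUBIC))
E
```

```text
[ 0.51403836 -0.13620367  0.00770359] [-0.24041825 -2.03136409  4.35505719] 0.04694042433183905
```

View pics/t5c.png

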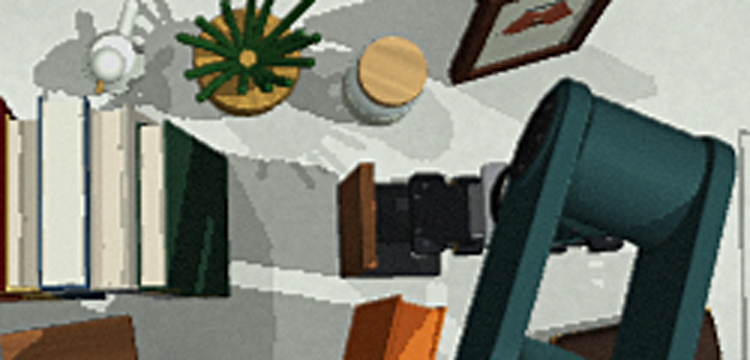

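The crop shows the bookend square to the row, upright at (357–376, 165–273), with about 100 mm to book_e's foot at (228,296). I'll continue.

Emit:
arm_command(
  targets=[
    [0,0.02,0,0],
    [0,0.045,0,0],
    [0,0.07,0,0],
    [0,0.095,0,0],
    [0,0.12,0,0],
    [0,0.145,0,0],
    [0,0.165,0,0],
    [0,0.18,0,0],
  ],
)

```text
time: 8.85
tool_pos: [0.5139, -0.0469, 0.0076]
ee_rot: [3.141, -0.0, 0.045]
wrist_force: [-0.7, -4.9, 4.8]
width: 0.0471
finger_force: 3.3
```

Emit:
arm_command(
  targets=[
    [0,0.01,0,0],
    [0,0.018,0,0],
    [0,0.026,0,0],
    [0,0.034,0,0],
    [0,0.042,0,0],
    [0,0.05,0,0],
    [0,0.058,0,0],
    [0,0.06,0,0],
  ],
)

```text
time: 9.52
tool_pos: [0.5141, -0.0205, 0.0078]
ee_rot: [3.137, 0.0, 0.044]
wrist_force: [-0.8, -10.9, 5.6]
width: 0.0467
finger_force: 5.6
```

```bash
python3 - <<'E'
from h import *
im=snap('top','t6.png');o=robot.get_obs();print(o['tool_pos'],o['wrist_force'],o['width'])
c=im[110:230,150:400,::-1]; cv2.imwrite('pics/t6c.png',cv2.resize(c,None,fx=3,fy=3,interpolation=cv2.INTER_CUBIC))
E
```

```text
[ 0.51407212 -0.02049426  0.00780632] [ -0.54891287 -10.49649639   4.92578858] 0.047112615166803956
```

View pics/t6c.png

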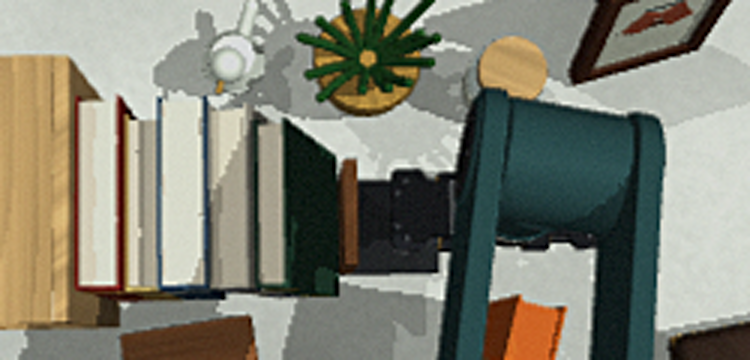

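The crop shows the bookend in contact with book_e's foot at about (340,240), with 10 N on the wrist and everything square. About 46 mm remain, so I'll push slowly.

Emit:
arm_command(
  targets=[
    [0,0.008,0,0],
    [0,0.016,0,0],
    [0,0.024,0,0],
    [0,0.032,0,0],
    [0,0.04,0,0],
    [0,0.048,0,0],
    [0,0.056,0,0],
    [0,0.06,0,0],
  ],
)

```text
time: 10.23
tool_pos: [0.5142, 0.0097, 0.0078]
ee_rot: [3.137, -0.0, 0.043]
wrist_force: [0.2, -9.2, 5.1]
width: 0.0472
finger_force: 5.3
```

Emit:
arm_command(
  targets=[
    [0,0.005,0,0],
    [0,0.01,0,0],
    [0,0.014,0,0],
    [0,0.018,0,0],
    [0,0.022,0,0],
    [0,0.022,0,0],
  ],
)

```text
time: 10.73
tool_pos: [0.5141, 0.0209, 0.0077]
ee_rot: [3.138, 0.0, 0.043]
wrist_force: [0.2, -9.1, 5.7]
width: 0.0467
finger_force: 4.9
```

Emit:
arm_command(
  targets=[
    [0,0.003,0,0],
    [0,0.006,0,0],
    [0,0.008,0,0],
    [0,0.008,0,0],
  ],
)

```text
time: 11.07
tool_pos: [0.5141, 0.0246, 0.0078]
ee_rot: [3.138, 0.0, 0.043]
wrist_force: [0.0, -8.7, 5.1]
width: 0.0468
finger_force: 5.0
```

```bash
python3 - <<'E'
from h import *
im=snap('top','t7.png');o=robot.get_obs();print(o['tool_pos'],o['wrist_force'],o['width'])
c=im[110:230,150:350,::-1]; c=cv2.resize(c,None,fx=4,fy=4,interpolation=cv2.INTER_CUBIC)[:,:800]; cv2.imwrite('pics/t7c.png',c)
E
```

```text
[0.51411933 0.02464556 0.00777176] [ 0.52022674 -8.62983822  4.45789793] 0.04707461083568949
```

View pics/t7c.png

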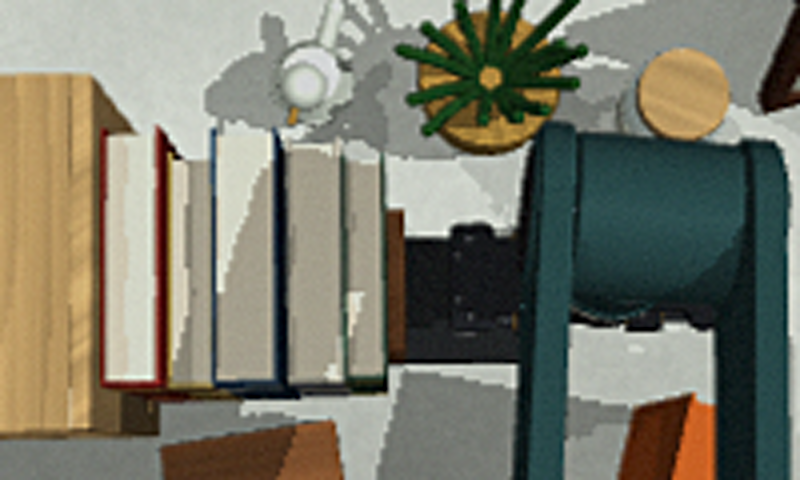

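The crop shows books d and e nearly upright (tops at 285–385, no green face visible) and the bookend flush at (397,285). The force hasn't risen yet, so I'll close it up in fine steps.

Emit:
arm_command(
  targets=[
    [0,0.002,0,0],
    [0,0.004,0,0],
    [0,0.004,0,0],
  ],
)

```text
time: 11.37
tool_pos: [0.5141, 0.0266, 0.0078]
ee_rot: [3.137, 0.0, 0.043]
wrist_force: [0.4, -9.4, 5.2]
width: 0.0468
finger_force: 5.1
```

Emit:
arm_command(
  targets=[
    [0,0.002,0,0],
    [0,0.004,0,0],
    [0,0.004,0,0],
  ],
)

```text
time: 11.62
tool_pos: [0.5141, 0.0286, 0.0078]
ee_rot: [3.137, 0.0, 0.043]
wrist_force: [0.0, -8.9, 6.1]
width: 0.0469
finger_force: 5.1
```

Emit:
arm_command(
  targets=[
    [0,0.002,0,0],
    [0,0.004,0,0],
    [0,0.004,0,0],
  ],
)

```text
time: 11.87
tool_pos: [0.5141, 0.0295, 0.0078]
ee_rot: [3.135, 0.0, 0.043]
wrist_force: [0.5, -11.6, 5.6]
width: 0.0469
finger_force: 6.2
```

Emit:
arm_command(
  targets=[
    [0,0.002,0,0],
    [0,0.004,0,0],
    [0,0.004,0,0],
  ],
)

```text
time: 12.12
tool_pos: [0.5141, 0.0301, 0.0079]
ee_rot: [3.132, 0.0, 0.043]
wrist_force: [-0.9, -15.7, 5.3]
width: 0.0471
finger_force: 7.3
```

Emit:
arm_command(
  targets=[
    [0,0.003,0,0],
    [0,0.006,0,0],
    [0,0.006,0,0],
  ],
)

```text
time: 12.37
tool_pos: [0.5142, 0.0305, 0.0081]
ee_rot: [3.127, 0.001, 0.043]
wrist_force: [-2.4, -21.1, 6.8]
width: 0.0465
finger_force: 9.6
```

The row is solid at 21 N with no further travel. I'll back away gently.

Emit:
arm_command(
  targets=[
    [0,-0.01,0,0],
    [0,-0.03,0,0],
    [0,-0.07,0,0],
    [0,-0.13,0,0],
    [0,-0.2,0,0],
    [0,-0.27,0,0],
    [0,-0.34,0.06,0],
    [0,-0.4,0.14,0],
  ],
)

```text
time: 13.03
tool_pos: [0.51, -0.1538, 0.063]
ee_rot: [-3.134, 0.01, 0.043]
wrist_force: [1.0, -0.5, -0.3]
width: 0.0474
finger_force: 0.0
```

Emit:
arm_command(
  targets=[
    [0,-0.06,0.08,0],
    [0,-0.12,0.16,0],
    [0,-0.18,0.24,0],
    [0,-0.18,0.3,0],
    [0,-0.18,0.3,0],
  ],
)

```text
time: 13.45
tool_pos: [0.5156, -0.2466, 0.2231]
ee_rot: [3.139, -0.008, 0.042]
wrist_force: [0.2, -0.5, 2.0]
width: 0.0471
finger_force: 0.0
```

```bash
python3 - <<'E'
from h import *
a=snap('top','t8.png')[105:235,140:310,::-1];b=snap('scene','s8.png')[100:270,120:440,::-1];o=robot.get_obs();print(o['tool_pos'],o['wrist_force'],o['time'])
a=cv2.resize(a,None,fx=2.6,fy=2.6,interpolation=cv2.INTER_CUBIC);b=cv2.resize(b,(640,340),interpolation=cv2.INTER_CUBIC)
a=cv2.resize(a,(340,260)); b=cv2.resize(b,(640,340))
w=np.zeros((600,640,3),np.uint8);w[:260,:340]=a;w[260:]=b;cv2.imwrite('pics/f.png',w)
E
```

```text
[ 0.51510174 -0.24478971  0.21960346] [-0.57437782  0.2503173  -1.13048898] 13.55
```

View pics/f.png

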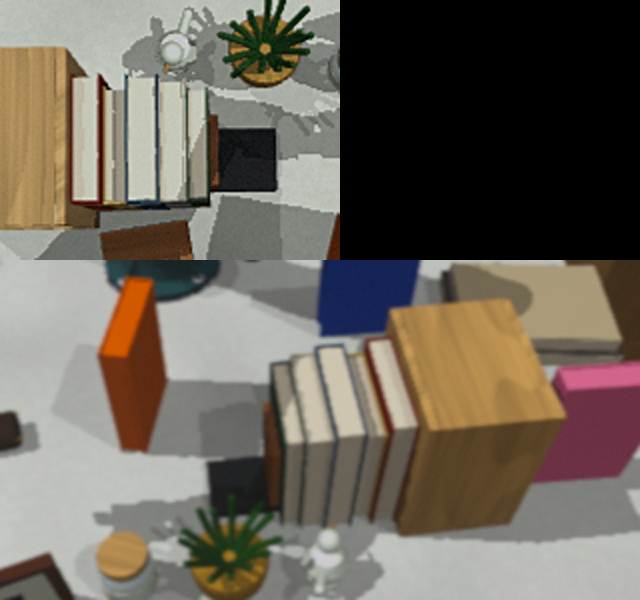

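The views show all five books upright and tight, the bookend standing flush on its base, and the bystanders where they were. Handing in.

```bash
python3 -c "
from bench import robot
print(robot.close_job())"
```

```text
the job is handed in; nothing more can be done
None
```

The bookend is back on its base and all five books stand upright, closed up tight and straight against the cubby. It was done by pushing only, the final views show nothing else disturbed, and the job was handed in at about 13.6 s (no verdict was returned).

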